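Bring the mixing pot and the spouted tinter jar together

ROBOT

A 7-joint arm with a two-finger parallel gripper is mounted at the origin on the work surface. World frame = base frame: x ahead of the robot, y to its left, z up, the work surface at z = 0. Lengths are in m, angles in rad, forces in N, time in s.
With the tool pointing down it reaches from about 0.4 to 0.85 m from the base axis. Payload 10.4 kg.
Tool frame: the origin (TCP) lies on the mounting face of the last link; the fingertips stand 173 mm ahead of it and the grasp point (between the pads) lies 155 mm ahead of it (manip.tip_extent is the distance from the TCP to the fingertips, in m); z points along the fingers, y is the line along which they close (so a half turn about z gives the same grasp; the last joint's range is limited). The gripper opens to 85 mm and grips with 20 to 120 N. Pads are 22 mm wide; open, the fingers measure 114 mm over their backs; the gripper's body (76 mm by 85 mm) begins 54 mm behind the grasp point. The pads swing forward as they close: fully open they stand 13 mm farther back than shut.
Start: joints at [1.181, 0.332, -0.065, 1.46, 0.022, 1.35, -0.088], TCP at [0.224, -0.583, 0.405] pointing down, gripper open.
Joint ranges: [-2.6, 2.6], [-0.5, 2.12], [-1.47, 1.34], [0.16, 2.42], [-1.27, 4.41], [0.06, 2.06], [-2.6, 2.6]. Speed limits (rad/s): [2.22, 2.22, 2.79, 2.79, 3.14, 3.14, 3.14].

INTERFACE

Orientations are given as a unit quaternion [x, y, z, w].
In Python, from workcell import manip gives the robot as it stands.
- The arm moves only by the tool move_arm, never from a script. Its argument "plan" is one flat list of numbers, 7 for each row, row after row: the turn, a rotation vector about the tool's x, y, z in rad, then the shift along the tool's x, y, z in m, then the finger opening in m, from 0 to 0.0854. In form: [ax, ay, az, dx, dy, dz, gripper, ax, ay, az, dx, dy, dz, gripper, ...]. A call has 1 to 12 rows; each row is the pose to reach, as a shift and turn from the pose commanded when the call began, along the tool's axes at that moment; what a row does not reach only later rows make up. A row lasts 1/8 s, in which the tool goes at most 62.5 mm and 10.7 degrees, less where a joint would pass 70% of its speed; a pose out of reach is approached as far as the arm can. A call with a gripper value outside its range is refused whole. The fingers move at their own pace and stop on an object; "squeeze" is the grip in N (left out, the last holds). Time passes only in rows, so rows that repeat a pose let the fingers close. It gives the time, the measured TCP pose, the force, the opening and the grip force at its end, in the units of the state.
- manip.get_obs(): the state, without advancing time (a new reading comes with each control period).
- manip.camera(name): name is "scene" or "top"; returns a dict with "color" (400x640x3 uint8, red, green, blue), "fx", "fy", "cx", "cy" (pixels), "dist" ([k1, k2, p1, p2, k3] as OpenCV has them; the pictures are not rectified), "cam_to_world" (4x4, takes a point from camera to world coordinates). Camera axes: x right, y down, z forward; pixel columns grow to the right and rows downward; lengths in m; the calibration is good to about 2 mm. A picture is of the moment at which its call begins. There is no depth.
- manip.hand_in(): hands the job in; it is judged then, once.
Trained networks look in a picture, given as the dict that the camera call returned (one of the last four; its "shot" number tells which), for a name from the list of things; names that differ only in an ending like _2 or _b are one class to them, and where a whole thing is asked for, a point or a joint stands for the part that bears it (a point fixed in the world has none). Each returns a list of dicts, best first, with "conf" (0 to 1); they miss things now and then, are a little off and sometimes report something else, mostly with a low value. They report only what shows in the picture. A call takes as long as a camera call. They do not tell look-alikes from the thing itself.
- manip.look_for(picture, label): "position" ([x, y, z] in m, in the coordinates of the camera as it stood for that picture, good to about 4 mm: the middle of the surface that is visible of it).
- manip.silhouettes(picture, label): "pixels" (400x640 bool, what is visible of it).
- manip.tip_of(picture, label): "position" ([x, y, z] in m, in the coordinates of the camera as it stood for that picture, good to about 4 mm: a listed point, or the origin of a listed thing).
The state is a dict: "clock": time; "joint_pos": joint angles; "joint_velocities": joint speeds; "tau": joint torques, N m; "position": TCP position; "ee_rot": TCP orientation; "ft_force": force on the tool from outside, world axes, zero at the start; "torque": the same for the moment, N m; "grip_width": opening from 0.0 (shut) to 1.0 (fully open); "grasp_force": force on a finger pad.
Only numpy, scipy, OpenCV 4.12 (cv2) and the standard library are available. Lean on these libraries where they do the work, as an engineer would, in place of code of your own. Each camera call takes 0.05 s, during which the arm holds its last target. There are 200 camera calls.

TASK

On the paint-mixing bench, slide the steel mixing pot from its waiting square to the round filling mark in front of the jar carousel, keeping it on the bench all the way (no lifting or tipping), and let go of it there, well inside the ring. Then turn the carousel until the one jar with a pouring spout stands exactly at the fixed pointer on the carousel's foot, facing the pot. Finish with the gripper still closed firmly on the carousel, holding it still, and leave the other things on the bench where they are.

Things in the scene. Friction and masses are not known exactly. Their poses are not given: they have to be found in the camera images.
- pot: the mixing pot: open straight-sided steel cylinder, 62 mm across outside, 95 mm tall, wall 3 mm, about 0.25 kg; loose; starts upright on the waiting square; origin centre of its underside
- waiting_mark: black square outline 98 mm wide printed on the bench, where the pot starts, left or right of the carousel; origin at its centre
- fill_mark (a point): centre, on the bench, of the filling mark: a printed black ring, 86 mm inside and 98 mm outside diameter, flat on the bench in front of the carousel's pointer, 175 mm from the carousel's axis. It moves with the carousel's foot from start to start
- carousel_base: fixed foot of the carousel: round dark steel plate, 200 mm across, 22 mm high, with a small pointer block sticking out at the front (to 122 mm from the axis, 18 mm wide, 13 mm high); origin on the carousel's axis at bench height, z up; its own -x axis points from the axis through the pointer to the filling mark
- turntable: turning part of the carousel: aluminium disc 196 mm across, top at 40 mm, with five white jars fixed to it 72 degrees apart on a 70 mm radius, and a handle on the axis; turns freely either way about the vertical axis against light friction (about 0.05 N m), without stops in practice, and stays where it is left. Origin on the axis at bench height; its own -x axis points from the axis to the spouted jar, so the job is done when its yaw equals that of carousel_base
- handle (a point): grip point of the carousel's handle, on the axis 178 mm above the bench: a black upright wing, 60 mm long along the turntable's x axis (the line from the axis to the spouted jar), 14 mm thick across it, from 155 to 200 mm above the bench, on a 24 mm post. Nothing else on the carousel is higher than 130 mm
- spout_jar (a point): centre of the foot of the spouted jar, 40 mm above the bench, 70 mm from the axis. The jar is 40 mm across, has a conical top (top at 128 mm above the bench) and a thin spout pointing outwards to about 118 mm from the axis; the four other jars have flat lids (top at 110 mm)
- front_mark (a point): the place, 70 mm from the axis straight towards the pointer and 40 mm above the bench, where the foot of the spouted jar must come; fixed to the foot
- solvent_can: bystander: flat rectangular metal can, 45 x 70 x 100 mm tall with a black cap (112 mm in all); origin centre of its underside
- thinner_bottle: bystander: round white bottle, 68 mm across, 170 mm tall; origin centre of its underside
- plastic_cup: bystander: clear plastic cup, 84 mm across the rim, 75 mm tall; origin centre of its underside
- tape_roll: bystander: roll of tape lying flat, 90 mm across, 25 mm tall; origin centre of its underside
- spatula: bystander: spatula lying on the bench to the right, about 280 mm long
- sample_jar: bystander: small white lidded jar, 44 mm across, 45 mm tall; origin centre of its underside
- tin_lid: bystander: flat steel disc, 70 mm across, 8 mm thick; origin centre of its underside
Not all that is in view belongs to the job. What is shaped like the pot but purple is not meant.

How it is judged:
On the way, in this order (a step that is already met when the one before it is completed fails the run):
1. the pot stands inside the filling ring, let go (horizontal distance between pot and fill_mark below 0.013 m and linear speed of pot below 0.02 m/s and contact force between the fingers and pot below 0.1 N), for 0.2 s.
2. the spouted jar stands at the pointer and the gripper holds the carousel still (horizontal distance between spout_jar and front_mark below 0.008 m and angular speed of turntable below 0.05 rad/s and contact force between the fingers and turntable above 2 N), for 0.2 s.
At the end, for the whole second after the job is handed in: The pot stands upright on the bench, untouched, its centre within 13 mm of the filling ring's centre; the spouted jar's centre is within 8 mm of its place at the pointer (about 6.5 degrees), the carousel is at rest (under 0.05 rad/s) and the fingers press on it with more than 2 N (all of step 2 and horizontal distance between pot and fill_mark below 0.013 m and angle between pot's own z axis and vertical below 0.1 rad and height (world z) of pot below 0.004 m and contact force between each of the arm, the fingers and pot below 0.1 N); the arm keeps its last pose, push and grip.
It fails at once if the pot is lifted off the bench (height (world z) of pot above 0.01 m).
It fails at once if the pot is tipped (angle between pot's own z axis and vertical above 0.3 rad).
It fails at once if another thing on the bench is disturbed (moved more than 25 mm) (distance of any of solvent_can, thinner_bottle, plastic_cup, tape_roll, spatula, sample_jar, tin_lid from where it was at the start of the episode above 0.025 m).
It also fails if it takes over 67 s, if anything falls off the work surface, if the arm or the gripper's body presses on something with over 40 N, if the wrist force passes 120 N, or if a joint passes its speed limit or range.

## Working session

There is one attempt and no reset: what is moved stays moved. The work goes in short steps, Python scripts to look and compute and a tool call to move; the robot and the scene stay as the last step left them, time stands still between calls to the robot, and variables do not carry over. Pictures are saved under pics/ and viewed, at most 10 in all, crops included, and the job is handed in when it is done.

Besides the shell and the picture viewer there is one more tool, called in YAML: its name, and indented under it one key for each argument. move_arm: Moves the arm, as the interface text tells. Its arguments: {"type":"object","properties":{"plan":{"type":"array","items":{"type":"number"}},"squeeze":{"type":"number"}},"required":["plan"]}

```bash
mkdir -p pics
cat > h.py <<'E'
import numpy as np, cv2
from workcell import manip
from scipy.spatial.transform import Rotation as R
def w(c,p):
    T=np.array(c["cam_to_world"]); return T[:3,:3]@np.array(p)+T[:3,3]
def save(c,n): cv2.imwrite("pics/"+n,cv2.cvtColor(c["color"],cv2.COLOR_RGB2BGR))
def ray(c,u,v,z):
    K=np.array([[c["fx"],0,c["cx"]],[0,c["fy"],c["cy"]],[0,0,1.]])
    q=cv2.undistortPoints(np.array([[[u,v]]],float),K,np.array(c["dist"],float))[0,0]
    T=np.array(c["cam_to_world"]); d=T[:3,:3]@np.array([q[0],q[1],1]); o=T[:3,3]
    return o+d*(z-o[2])/d[2]
def tool(pw):  # world shift to tool axes
    return R.from_quat(manip.get_obs()["ee_rot"]).inv().apply(pw)
E
python3 - <<'E'
from h import *
np.set_printoptions(precision=4,suppress=True)
for n in ("top","scene"):
    c=manip.camera(n); save(c,n+"0.png")
    print(n,np.array(c["cam_to_world"])[:3,3])
    for l in ["pot","waiting_mark","fill_mark","carousel_base","turntable","handle","spout_jar","front_mark","solvent_can","thinner_bottle","plastic_cup","tape_roll","sample_jar","tin_lid","spatula"]:
        print(l,[(round(d["conf"],2),w(c,d["position"]).round(3).tolist()) for d in manip.tip_of(c,l)[:3]])
o=manip.get_obs();print(o)
print(R.from_quat(o["ee_rot"]).as_matrix())
E
```

```text
top [ 0.3055 -0.0444  1.2238]
pot [(0.79, [0.433, -0.291, 0.001]), (0.6, [0.328, -0.163, -0.004]), (0.57, [0.31, -0.324, 0.001])]
waiting_mark []
fill_mark [(0.8, [0.447, -0.06, -0.001]), (0.42, [0.62, -0.04, -0.001])]
carousel_base [(0.92, [0.624, -0.04, -0.002])]
turntable [(0.83, [0.621, -0.039, -0.0])]
handle [(0.88, [0.62, -0.045, 0.174])]
spout_jar [(0.74, [0.61, 0.029, 0.038]), (0.46, [0.57, 0.218, -0.005])]
front_mark [(0.82, [0.554, -0.049, 0.04]), (0.4, [0.612, 0.03, 0.038])]
solvent_can [(0.7, [0.446, 0.281, 0.001])]
thinner_bottle [(0.69, [0.676, 0.33, 0.001])]
plastic_cup [(0.87, [0.596, -0.329, 0.001]), (0.28, [0.528, 0.39, 0.001])]
tape_roll [(0.79, [0.525, 0.391, 0.004])]
sample_jar [(0.54, [0.445, 0.284, 0.0]), (0.44, [0.572, 0.221, -0.002]), (0.18, [0.524, 0.391, 0.001])]
tin_lid [(0.81, [0.561, -0.203, -0.003])]
spatula [(0.88, [0.548, -0.462, -0.002]), (0.57, [0.445, -0.289, -0.0]), (0.46, [0.613, 0.031, 0.04])]
scene [1.255  0.004  0.6657]
pot [(0.93, [0.436, -0.295, 0.004]), (0.91, [0.331, -0.163, -0.002]), (0.64, [0.314, -0.324, -0.0])]
waiting_mark [(0.96, [0.
[... 707 characters left out ...]
 0.329, 0.003])]
spatula [(0.68, [0.551, -0.459, -0.002]), (0.65, [0.679, 0.327, 0.003])]
{'clock': 1.6, 'joint_pos': array([ 1.1814,  0.3322, -0.0647,  1.4601,  0.0216,  1.3499, -0.0885]), 'joint_velocities': array([ 0.0017, -0.001 ,  0.0012,  0.0003, -0.0008, -0.0001,  0.0002]), 'tau': array([  0.0001, -62.5227,   0.0493, -39.1824,   0.0164,   0.0018,
        -0.    ]), 'position': array([ 0.2242, -0.5834,  0.4047]), 'ee_rot': array([0.9832, 0.1824, 0.    , 0.    ]), 'ft_force': array([ 0.2603, -0.0339,  0.275 ]), 'torque': array([0.0674, 0.0116, 0.0143]), 'grasp_force': 0.0, 'grip_width': 0.9993601027170721}
[[ 0.9335  0.3586  0.    ]
 [ 0.3586 -0.9335 -0.0001]
 [ 0.      0.0001 -1.    ]]
```

View pics/top0.png

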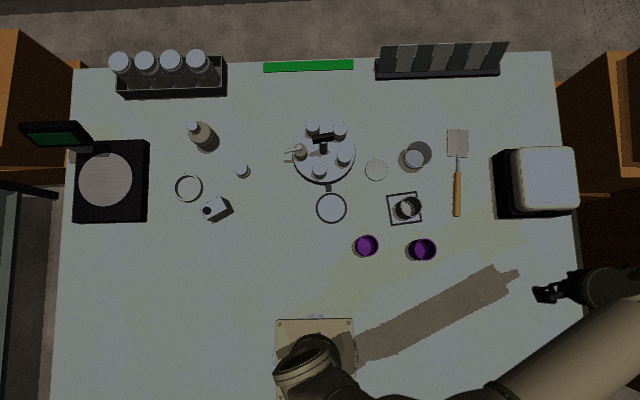

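View pics/scene0.png

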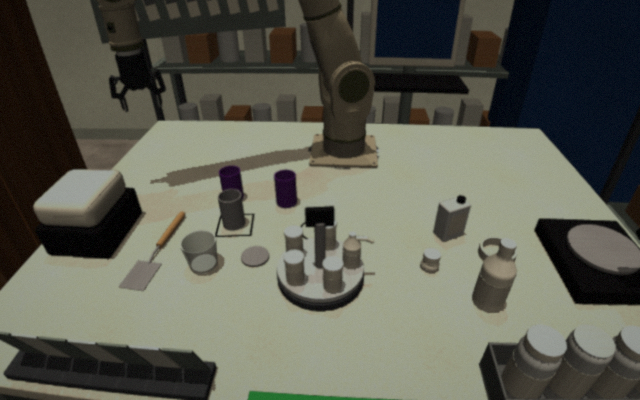

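Top view: the pot stands in the square at (406,207), with the fill ring at (331,208) and the carousel at (323,152). The spout jar at (298,153) points left, towards +y. The purple decoys are at (366,245) and (421,250). I'll refine the ring and pot positions next.

Run:
```python
from h import *
from scipy.optimize import least_squares
np.set_printoptions(precision=4,suppress=True)
c=manip.camera("top"); g=cv2.cvtColor(c["color"],cv2.COLOR_RGB2GRAY)
# ring: dark pixels in annulus
def pts(u0,v0,r,z,mask):
    P=[]
    for v in range(v0-r,v0+r+1):
        for u in range(u0-r,u0+r+1):
            if mask(u,v): P.append(ray(c,u,v,z)[:2])
    return np.array(P)
P=pts(331,208,24,0,lambda u,v:g[v,u]<90)
d=np.hypot(*(P-[0.449,-0.062]).T); P=P[(d<0.06)&(d>0.03)]
f=least_squares(lambda p:np.hypot(P[:,0]-p[0],P[:,1]-p[1])-0.046,[0.449,-0.062],loss="soft_l1",f_scale=0.003)
print("ring",f.x,len(P),np.sqrt(np.mean(f.fun**2)))
for s in manip.silhouettes(c,"pot"):
    m=s["pixels"]; v,u=np.nonzero(m); print("pot sil",s["conf"],u.mean(),v.mean(),u.min(),u.max(),v.min(),v.max())
cv2.imwrite("pics/crop.png",cv2.resize(cv2.cvtColor(c["color"][120:240,280:440],cv2.COLOR_RGB2BGR),None,fx=5,fy=5,interpolation=cv2.INTER_NEAREST))
```

```text
ring [ 0.4486 -0.0617] 219 0.0034943389839795095
pot sil 0.88 422.49356223175965 248.76180257510728 409 436 239 258
pot sil 0.56 408.59071729957805 207.24472573839662 396 422 196 219
pot sil 0.56 366.64160401002505 245.62406015037595 355 378 236 255
```

View pics/crop.png

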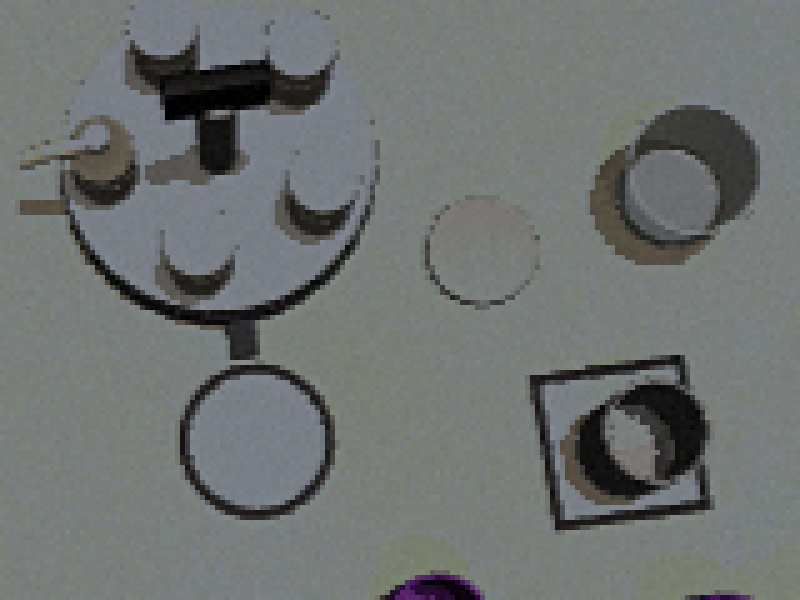

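Run:
```python
from h import *
from scipy.optimize import least_squares
np.set_printoptions(precision=4,suppress=True)
c=manip.camera("top")
K=np.array([[c["fx"],0,c["cx"]],[0,c["fy"],c["cy"]],[0,0,1.]]);T=np.linalg.inv(np.array(c["cam_to_world"]))
a=np.linspace(0,2*np.pi,90)
def ext(p):
    X=np.vstack([np.c_[p[0]+.031*np.cos(a),p[1]+.031*np.sin(a),0*a+z] for z in (0,.095)])
    q=cv2.projectPoints(X,cv2.Rodrigues(T[:3,:3])[0],T[:3,3],K,np.array(c["dist"],float))[0][:,0]
    return np.r_[q.min(0),q.max(0)]
S=[s["pixels"] for s in manip.silhouettes(c,"pot")]
m=min(S,key=lambda m:abs(np.nonzero(m)[1].mean()-408)+abs(np.nonzero(m)[0].mean()-207))
v,u=np.nonzero(m); t=np.array([u.min()-.5,v.min()-.5,u.max()+.5,v.max()+.5])
f=least_squares(lambda p:ext(p)-t,[.435,-.292]); print(f.x,f.fun)
pot=f.x
o=manip.get_obs()
Rt=R.from_quat(o["ee_rot"]); P=o["position"]
ring=np.array([.449,-.0617]); d=ring-pot; yaw=np.arctan2(d[1],d[0])-np.pi  # tool y dir opposite slide => tool x yaw = yaw+90
xy=np.arctan2(*Rt.as_matrix()[[1,0],0]); want=yaw+np.pi/2
want=(want+np.pi)%(2*np.pi)-np.pi
print("slide",d,"tool x yaw now/want",np.degrees([xy,want]),"az",-(want-xy))
print("shift tool to above pot:",tool([*(pot-P[:2]),0]),"dz to grasp z .065:",P[2]-.155-.065)
```

```text
[ 0.4354 -0.293 ] [-0.213  -0.1234  0.1957  0.1292]
slide [0.0136 0.2313] tool x yaw now/want [21.0155 -3.3713] az 0.4256286302358775
shift tool to above pot: [ 0.3013 -0.1954  0.    ] dz to grasp z .065: 0.18472047045187487
```

move_arm:
  plan: [0,0,0.1,0.04,-0.026,0,0.0854,0,0,0.2,0.09,-0.058,0,0.0854,0,0,0.3,0.14,-0.091,0,0.0854,0,0,0.4,0.19,-0.123,0,0.0854,0,0,0.426,0.24,-0.156,0,0.0854,0,0,0.426,0.28,-0.182,0.02,0.0854,0,0,0.426,0.3013,-0.1954,0.06,0.0854,0,0,0.426,0.3013,-0.1954,0.08,0.0854,0,0,0.426,0.3013,-0.1954,0.08,0.0854]
  squeeze: 25

```text
clock: 2.92
position: [0.435, -0.2927, 0.3235]
ee_rot: [1.0, -0.029, -0.001, -0.001]
ft_force: [-0.3, 0.8, 0.4]
grip_width: 0.999
grasp_force: 0.0
```

move_arm:
  plan: [0,0,0,0,0,0.035,0.0854,0,0,0,0,0,0.07,0.0854,0,0,0,0,0,0.1,0.0854,0,0,0,0,0,0.11,0.0854,0,0,0,0,0,0.11,0.0854,0,0,0,0,0,0.11,0.055,0,0,0,0,0,0.11,0.055,0,0,0,0,0,0.11,0.055,0,0,0,0,0,0.11,0.055,0,0,0,0,0,0.11,0.055]

```text
clock: 4.18
position: [0.4359, -0.2933, 0.2164]
ee_rot: [1.0, -0.03, 0.001, 0.001]
ft_force: [-1.0, -0.3, 5.6]
grip_width: 0.721
grasp_force: 26.4
```

Run:
```python
from h import *
o=manip.get_obs(); P=o["position"]; print(o["grip_width"],o["grasp_force"],P,o["ft_force"])
print(tool([.449-P[0],-.0617-P[1],0]))
```

```text
0.7211479971125941 26.44864657893777 [ 0.43590604 -0.29325663  0.2163851 ] [-0.99125135 -0.28609725  5.62826456]
[-0.00061746 -0.2319255  -0.00032839]
```

move_arm:
  plan: [0,0,0,0,-0.008,0,0.055,0,0,0,0,-0.025,0,0.055,0,0,0,0,-0.05,0,0.055,0,0,0,0,-0.075,0,0.055,0,0,0,0,-0.1,0,0.055,0,0,0,0,-0.125,0,0.055,0,0,0,0,-0.15,0,0.055,0,0,0,0,-0.175,0,0.055,0,0,0,0,-0.2,0,0.055,0,0,0,0,-0.22,0,0.055,0,0,0,0,-0.23,0,0.055,0,0,0,0,-0.232,0,0.055]

```text
clock: 5.68
position: [0.4499, -0.0614, 0.2164]
ee_rot: [1.0, -0.029, 0.002, 0.001]
ft_force: [-0.9, -6.6, 10.2]
grip_width: 0.722
grasp_force: 27.7
```

Run:
```python
from h import *
o=manip.get_obs(); P=o["position"]; print(o["grip_width"],o["grasp_force"],P,o["ft_force"])
print(tool([.449-P[0],-.0617-P[1],0]))
for n in ("top","scene"):
    c=manip.camera(n); 
    for l in ("pot","fill_mark"):
        print(n,l,[(round(d["conf"],2),w(c,d["position"]).round(3).tolist()) for d in manip.tip_of(c,l)[:3]])
save(c,"scene1.png")
```

```text
0.7221956005281358 27.722537722438574 [ 0.44989258 -0.06143338  0.21635065] [-0.88188363 -6.61725064 10.19978752]
[-8.75421768e-04  3.18465206e-04 -2.26019844e-06]
top pot [(0.85, [0.308, -0.325, 0.0]), (0.52, [0.326, -0.159, -0.003])]
top fill_mark []
scene pot [(0.79, [0.334, -0.166, -0.002]), (0.62, [0.316, -0.325, -0.0]), (0.61, [0.448, -0.067, 0.002])]
scene fill_mark [(0.97, [0.449, -0.062, 0.002])]
```

View pics/scene1.png

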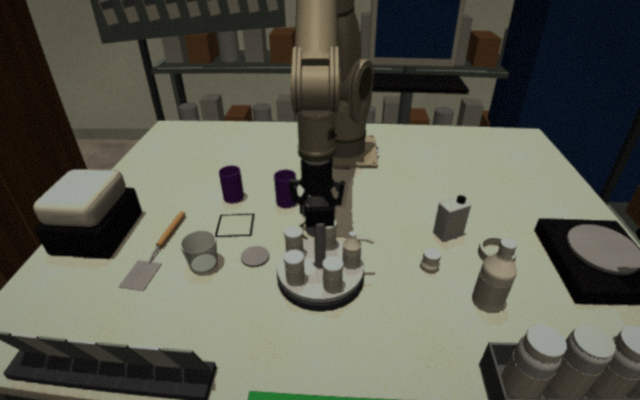

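The square at (236,225) is empty, and the pot is in the gripper behind the handle at (317,215). Next I release and rise.

move_arm:
  plan: [0,0,0,0,0,0,0.0854,0,0,0,0,0,0,0.0854,0,0,0,0,0,0,0.0854,0,0,0,0,0,0,0.0854,0,0,0,0,0,-0.02,0.0854,0,0,0,0,0,-0.06,0.0854,0,0,0,0,0,-0.1,0.0854,0,0,0,0,0,-0.14,0.0854,0,0,0,0,0,-0.18,0.0854,0,0,0,0,0,-0.2,0.0854,0,0,0,0,0,-0.2,0.0854]

```text
clock: 7.35
position: [0.4493, -0.0613, 0.4159]
ee_rot: [1.0, -0.03, 0.001, 0.0]
ft_force: [0.3, 1.0, 0.4]
grip_width: 1.0
grasp_force: 0.0
```

Run:
```python
from h import *
o=manip.get_obs(); P=o["position"]; print(P,o["joint_pos"])
for n in ("top","scene"):
    c=manip.camera(n); save(c,n+"2.png")
    for l in ("pot","fill_mark","spout_jar","handle"):
        print(n,l,[(round(d["conf"],2),w(c,d["position"]).round(3).tolist()) for d in manip.tip_of(c,l)[:3]])
```

```text
[ 0.44931933 -0.0612715   0.41585188] [ 0.4783232  -0.03514611 -0.42909209  1.85292014 -0.0145653   1.31809404
 -1.57690714]
top pot [(0.8, [0.31, -0.322, -0.002]), (0.68, [0.327, -0.16, -0.003]), (0.64, [0.527, 0.388, 0.002])]
top fill_mark []
top spout_jar [(0.69, [0.613, 0.029, 0.039]), (0.25, [0.599, -0.331, -0.001])]
top handle [(0.83, [0.62, -0.041, 0.179])]
scene pot [(0.79, [0.333, -0.166, -0.003]), (0.74, [0.313, -0.325, -0.0]), (0.68, [0.678, 0.328, 0.005])]
scene fill_mark [(0.79, [0.451, -0.063, -0.001])]
scene spout_jar [(0.59, [0.615, 0.025, 0.041])]
scene handle [(0.97, [0.623, -0.042, 0.176])]
```

View pics/scene2.png

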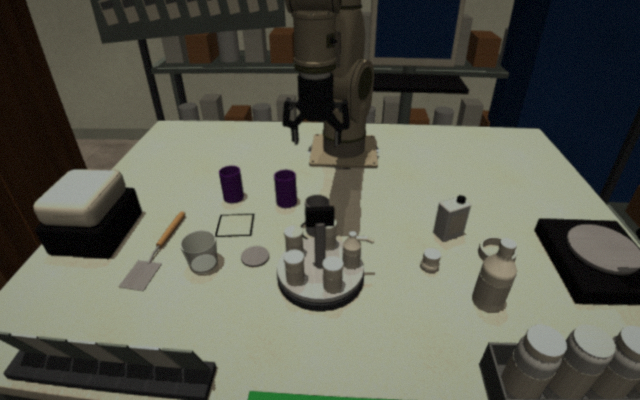

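Run:
```python
from h import *
P=manip.get_obs()["position"]; print(tool([.6215-P[0],-.0415-P[1],0]))
```

```text
[ 1.70984951e-01 -3.00387719e-02 -8.44805326e-05]
```

move_arm:
  plan: [0,0,-0.1,0.01,-0.002,0,0.0854,0,0,-0.28,0.03,-0.005,0,0.0854,0,0,-0.46,0.05,-0.009,0,0.0854,0,0,-0.64,0.07,-0.012,0,0.0854,0,0,-0.82,0.09,-0.016,0,0.0854,0,0,-1.0,0.11,-0.019,0,0.0854,0,0,-1.18,0.13,-0.023,0,0.0854,0,0,-1.36,0.15,-0.026,0,0.0854,0,0,-1.54,0.165,-0.029,0,0.0854,0,0,-1.7,0.171,-0.03,0,0.0854,0,0,-1.754,0.171,-0.03,0,0.0854,0,0,-1.754,0.171,-0.03,0,0.0854]

```text
clock: 9.35
position: [0.6216, -0.0417, 0.4144]
ee_rot: [0.662, 0.749, -0.0, -0.0]
ft_force: [0.4, -0.4, 0.0]
grip_width: 0.999
grasp_force: 0.0
```

Run:
```python
from h import *
o=manip.get_obs(); P=o["position"]; m=R.from_quat(o["ee_rot"]).as_matrix(); print(P,np.degrees(np.arctan2(m[1,0],m[0,0])),o["joint_pos"].round(2),tool([.6215-P[0],-.0415-P[1],0]))
c=manip.camera("scene"); save(c,"scene3.png")
```

```text
[ 0.62162207 -0.041662    0.41436117] 97.06962082359395 [ 0.43  0.38 -0.58  1.43  0.21  1.4  -0.03] [ 1.75790094e-04 -1.01208688e-04  9.69595037e-08]
```

View pics/scene3.png

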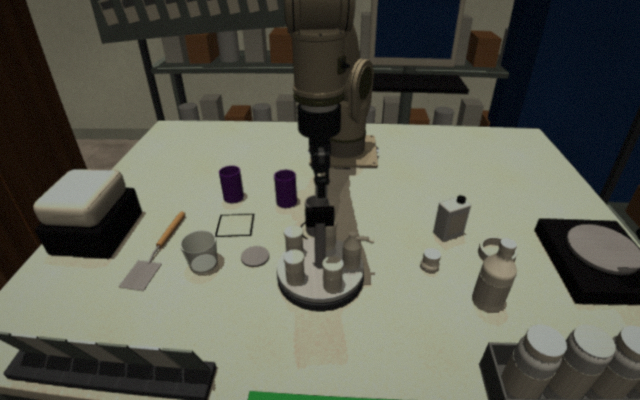

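The gripper stands directly over the handle at (320,205), so I descend and grip.

move_arm:
  plan: [0,0,0,0,0,0.025,0.0854,0,0,0,0,0,0.055,0.0854,0,0,0,0,0,0.078,0.0854,0,0,0,0,0,0.08,0.0854,0,0,0,0,0,0.08,0.0,0,0,0,0,0,0.08,0.0,0,0,0,0,0,0.08,0.0,0,0,0,0,0,0.08,0.0,0,0,0,0,0,0.08,0.0,0,0,0,0,0,0.08,0.0,0,0,0,0,0,0.08,0.0,0,0,0,0,0,0.08,0.0]
  squeeze: 40

```text
clock: 10.9
position: [0.6219, -0.0415, 0.3356]
ee_rot: [0.662, 0.75, 0.001, 0.001]
ft_force: [1.5, -0.1, 6.0]
grip_width: 0.238
grasp_force: 39.1
```

move_arm:
  plan: [0,0,0,0,0,0,0,0,0,0,0,0,0,0,0,0,0,0,0,0,0]

```text
clock: 11.28
position: [0.6219, -0.0415, 0.3356]
ee_rot: [0.662, 0.75, 0.001, 0.001]
ft_force: [0.3, 0.8, 6.4]
grip_width: 0.239
grasp_force: 39.1
```

Run:
```python
from h import *
o=manip.get_obs(); print(o["grip_width"],o["grasp_force"],o["ft_force"],o["torque"])
for n in ("top","scene"):
    c=manip.camera(n)
    for l in ("turntable","handle","spout_jar","pot","fill_mark","front_mark"):
        print(n,l,[(round(d["conf"],2),w(c,d["position"]).round(3).tolist()) for d in manip.tip_of(c,l)[:3]])
    save(c,n+"4.png")
c=c["color"][170:310,240:400]
cv2.imwrite("pics/crop4.png",cv2.resize(cv2.cvtColor(c,cv2.COLOR_RGB2BGR),None,fx=4,fy=4))
```

```text
0.2390028432020367 39.12154018878937 [0.32016085 0.8013462  6.356022  ] [-0.01253257 -0.18102758  0.02900906]
top turntable [(0.88, [0.622, -0.042, -0.001]), (0.62, [0.528, 0.391, 0.0]), (0.35, [0.554, -0.049, 0.044])]
top handle []
top spout_jar [(0.75, [0.609, 0.027, 0.04])]
top pot [(0.95, [0.31, -0.323, -0.0]), (0.36, [0.596, -0.33, -0.001])]
top fill_mark [(0.83, [0.448, -0.061, -0.003]), (0.62, [0.444, -0.289, -0.0])]
top front_mark [(0.9, [0.555, -0.048, 0.043])]
scene turntable [(0.85, [0.621, -0.041, 0.001])]
scene handle [(0.75, [0.623, -0.041, 0.173])]
scene spout_jar [(0.57, [0.612, 0.023, 0.042]), (0.36, [0.451, -0.065, 0.003])]
scene pot [(0.9, [0.312, -0.324, -0.001]), (0.71, [0.449, -0.06, 0.001]), (0.58, [0.331, -0.163, -0.003])]
scene fill_mark [(0.78, [0.45, -0.066, 0.002])]
scene front_mark [(0.6, [0.553, -0.051, 0.037])]
```

View pics/crop4.png

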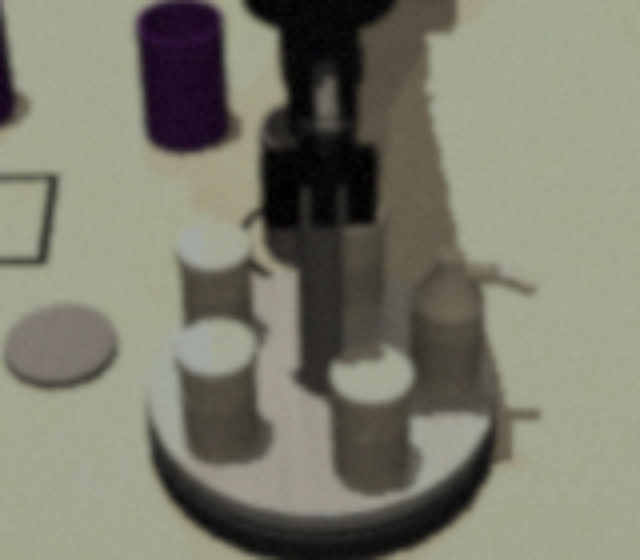

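move_arm:
  plan: [0,0,-0.05,0,0,0,0,0,0,-0.15,0,0,0,0,0,0,-0.3,0,0,0,0,0,0,-0.45,0,0,0,0,0,0,-0.6,0,0,0,0,0,0,-0.75,0,0,0,0,0,0,-0.9,0,0,0,0,0,0,-1.05,0,0,0,0,0,0,-1.2,0,0,0,0,0,0,-1.35,0,0,0,0,0,0,-1.48,0,0,0,0,0,0,-1.54,0,0,0,0]

```text
clock: 13.48
position: [0.6214, -0.0424, 0.3355]
ee_rot: [-0.047, 0.999, -0.001, -0.0]
ft_force: [-4.8, -3.6, 11.0]
grip_width: 0.24
grasp_force: 39.8
```

move_arm:
  plan: [0,0,-0.022,0,0,0,0,0,0,-0.022,0,0,0,0,0,0,-0.022,0,0,0,0]

```text
clock: 13.85
position: [0.6213, -0.0424, 0.3355]
ee_rot: [-0.057, 0.998, -0.001, -0.0]
ft_force: [-4.8, -3.2, 9.9]
grip_width: 0.238
grasp_force: 39.8
```

Run:
```python
from h import *
o=manip.get_obs(); m=R.from_quat(o["ee_rot"]).as_matrix(); print(o["position"],np.degrees(np.arctan2(m[1,0],m[0,0])),o["joint_pos"].round(2),o["grip_width"],o["grasp_force"],o["ft_force"],o["torque"])
for n in ("top","scene"):
    c=manip.camera(n)
    for l in ("turntable","spout_jar","pot","fill_mark","front_mark"):
        print(n,l,[(round(d["conf"],2),w(c,d["position"]).round(3).tolist()) for d in manip.tip_of(c,l)[:3]])
    k=c["color"][110:230,270:430] if n=="top" else c["color"][170:310,240:400]
    cv2.imwrite("pics/%s5.png"%n,cv2.resize(cv2.cvtColor(k,cv2.COLOR_RGB2BGR),None,fx=4,fy=4))
```

```text
[ 0.62134816 -0.04242002  0.33551789] -173.46341381308656 [ 0.62  0.51 -0.84  1.52  0.39  1.29  1.42] 0.23800755473424057 39.80648159980774 [-4.81151445 -3.2445881   9.93987078] [-0.68784358  1.10639514  0.06914095]
top turntable [(0.68, [0.621, -0.041, 0.003])]
top spout_jar [(0.85, [0.551, -0.046, 0.04]), (0.74, [0.446, 0.279, 0.001]), (0.2, [0.623, -0.044, 0.002])]
top pot [(0.69, [0.446, -0.058, 0.001]), (0.6, [0.31, -0.323, -0.001])]
top fill_mark [(0.72, [0.445, -0.06, 0.002])]
top front_mark [(0.73, [0.552, -0.049, 0.043])]
scene turntable [(0.85, [0.618, -0.042, 0.002])]
scene spout_jar [(0.65, [0.552, -0.055, 0.042]), (0.16, [0.449, -0.065, 0.001])]
scene pot [(0.95, [0.314, -0.326, -0.002]), (0.82, [0.33, -0.164, 0.003]), (0.47, [0.449, -0.063, 0.001])]
scene fill_mark [(0.86, [0.45, -0.061, 0.002])]
scene front_mark [(0.81, [0.551, -0.052, 0.037]), (0.38, [0.679, 0.328, 0.002])]
```

View pics/top5.png

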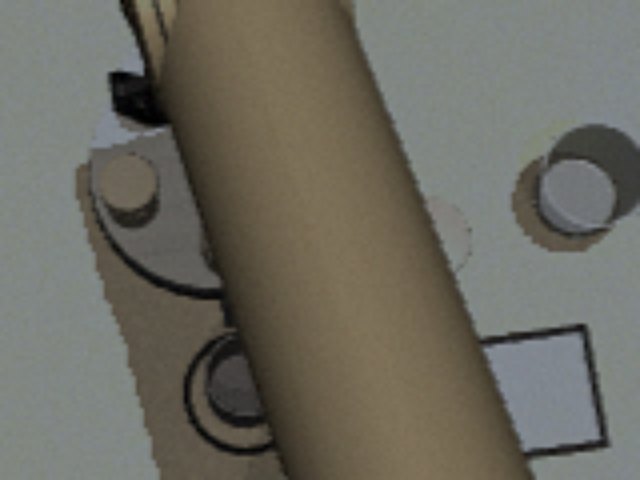

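View pics/scene5.png

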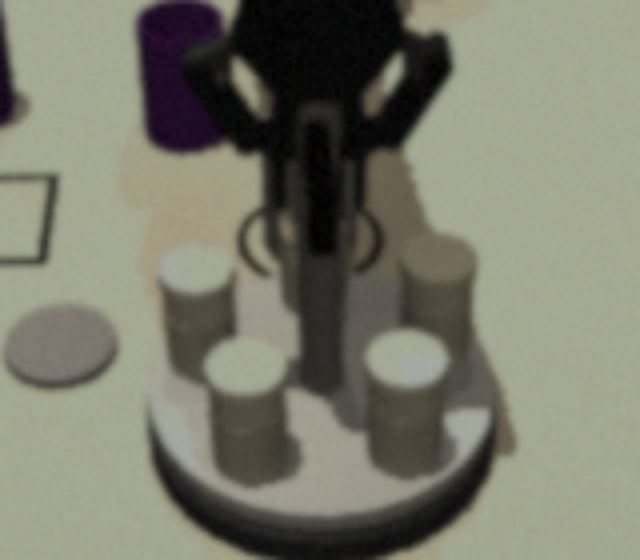

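The spouted jar is hidden behind the handle, so I work out the turntable yaw from the four flat-lid jars: top crop (128,183), and scene crop (198,270), (245,367), (407,358), (438,257).

Run:
```python
from h import *
ax=np.array([.6218,-.0417])
t=manip.camera("top");s=manip.camera("scene")
L=[(t,270+128/4,110+183/4)]+[(s,240+u/4,170+v/4) for u,v in ((198,270),(245,367),(407,358),(438,257))]
for c,u,v in L:
    p=ray(c,u,v,.11)[:2]-ax; a=np.degrees(np.arctan2(p[1],p[0]))%360
    print(np.hypot(*p).round(4),a.round(1),"-> spout yaw mod72",round(a%72+144,1))
p=ray(t,270+230/4,110+318/4,.013)[:2]-ax
for q in ([.4486,-.0617],):
    p=np.array(q)-ax; print("front",np.degrees(np.arctan2(p[1],p[0]))%360,np.hypot(*p))
for e in ((280+244/5,120+340/5),):
    p=ray(t,*e,.013)[:2]-ax; print("pointer",np.degrees(np.arctan2(p[1],p[0]))%360,np.hypot(*p))
```

```text
0.0692 117.5 -> spout yaw mod72 189.5
0.0685 262.1 -> spout yaw mod72 190.1
0.0727 331.7 -> spout yaw mod72 187.7
0.0708 41.8 -> spout yaw mod72 185.8
0.0683 114.0 -> spout yaw mod72 186.0
front 186.58696707623045 0.1743509105224289
pointer 187.57215994289805 0.11432857173569265
```

```bash
python3 -c "
from h import *
o=manip.get_obs();print(o['clock'],o['grasp_force'],o['joint_velocities'].round(3))
print(manip.hand_in())"
```

```text
14.55 39.804505705833435 [ 0.001  0.001  0.     0.001  0.001 -0.001 -0.002]
the job is handed in; nothing more can be done
None
```

I handed the job in at 14.6 s, with no verdict returned: the pot measured about 1 mm from the fill ring's centre, the spouted jar is about 1° from the pointer (worked out from the four other jars), and the gripper holds the carousel still at about 40 N.

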